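# Let the green reel down the sorting ramp

## Task

Two reels wait side by side behind the yellow gates of the wooden ramp. Let the green reel roll down to the low end of its lane by pressing the red paddle of that lane down until its gate has lifted and the reel has run out, then let the paddle come back up so that the gate closes. Only push the paddle with the fingers: do not touch or lift the reels or the gates, leave the orange reel waiting behind its closed gate, and do not disturb the things standing around the ramp.

Things in the scene. Friction and masses are not known exactly. Their poses are not given: they have to be found in the camera images.
- ramp: Fixed wooden ramp, base 390 x 190 mm, two lanes 50 mm wide with 22 mm walls. Origin: bench height, midway below the paddles. x runs downhill along the lanes (10 degrees), y to the left looking downhill, z up. Lane centres y = +29 (left), -29 mm (right); deck height 93 mm - 0.176 x; gates at x = 230, low end wall at x = 355 mm. Nothing on it is higher than 180 mm.
- left_paddle (a point): Centre of the top face of the left lane's red paddle, 46 mm (along the ramp) x 42 mm, 8 mm thick, at the high end of the left lever; near x = 3, y = +79 mm in the ramp's frame. About 168 mm above the bench when up, 128 mm fully down: it moves 40 mm almost straight down and tilts from 10 degrees one way to 13 the other. Works only the left lane's gate.
- right_paddle (a point): The same for the right lane: centre of the top face of the right red paddle, near x = 3 mm, y = -79 mm in the ramp's frame. It works only the right lane's gate.
- left_lever (a joint): Left rocking lever (rad): 0 = paddle up, gate closed; 0.40 = paddle down at its stop, gate fully up. Pivot 100 mm downhill of the paddle, 141 mm above the bench. A spring returns it: at the paddle about 3 N to start, 5 N at the stop. The reel passes under the gate from about 0.28 and then takes about half a second to the low end.
- right_lever (a joint): The same for the right lever.
- left_gate (a point): Left yellow gate, a plate 46 mm wide, 52 mm high, 6 mm thick, hung over the left lane from the lower end of the left lever, 130 mm downhill of the pivot. The point lies in the middle of the plate's top edge, 4 mm below it.
- right_gate (a point): Right yellow gate, the mirror image, over the right lane. The point lies likewise.
- green_reel: Green reel, 52 mm in diameter, 44 mm wide, 0.1 to 0.16 kg; origin at its centre, axle across the lane. It waits at x = 200 mm in the ramp's frame, in the left lane (y about +29 mm) or the right one (y about -29 mm), which varies; at the low end its centre is near x = 329 mm.
- orange_reel: Orange reel of the same size, waiting in the other lane. It must stay there.
- jar: Glass jar with a brass lid, 64 mm wide, 85 mm high, loose on the bench; origin at the centre of its underside. Leave alone.
- can: Spray can with a blue label, 52 mm wide, 150 mm high, loose on the bench; origin at the centre of its underside. Leave alone.
- screwdriver: Screwdriver with a yellow handle lying on the bench. Leave alone.
- grey_reel: Empty grey reel standing on its flange on the bench, 60 mm wide, 40 mm high; origin at the centre of its underside. Leave alone.
Things that resemble listed ones, but are neither listed nor needed, are in the scene too. Of the things like the green_reel, leave any that is blue; of the rest the smaller one is meant. Of the things that look like the orange_reel, the smallest one is meant.

How it is judged (in metres and radians):
On the way:
1. the gate of the green reel's lane is being lifted by its lever (lever past 0.15 rad) (((y of green_reel in the frame of ramp above 0 m and value of joint left_lever above 0.15 rad) or (y of green_reel in the frame of ramp below 0 m and value of joint right_lever above 0.15 rad))), for 0.1 s.
At the end, for the whole second after the job is handed in: The green reel lies at rest (under 20 mm/s) at the low end of its lane (its centre more than 300 mm down the ramp's x axis), both levers are back (under 0.05 rad, gates closed), and the orange reel still waits behind its gate (centre 150 to 225 mm along the ramp) (x of green_reel in the frame of ramp between 0.3 and 0.36 m and z of green_reel in the frame of ramp below 0.08 m and y of green_reel in the frame of ramp between -0.058 and 0.058 m and linear speed of green_reel below 0.02 m/s and value of joint each of left_lever, right_lever below 0.05 rad and x of orange_reel in the frame of ramp between 0.15 and 0.225 m and z of orange_reel in the frame of ramp below 0.12 m); the robot touches nothing.
It fails at once if the lever of the orange reel's lane is pressed ((y of orange_reel in the frame of ramp above 0 m and value of joint left_lever above 0.12 rad) or (y of orange_reel in the frame of ramp below 0 m and value of joint right_lever above 0.12 rad)).
It fails at once if the robot touches a reel in the ramp or a yellow gate (contact force between any of the fingers, the arm and green_reel above 0.5 N or contact force between any of the fingers, the arm and orange_reel above 0.5 N or contact force between any of the fingers, the arm and left_lever_c2 above 0.5 N or contact force between any of the fingers, the arm and left_lever_c3 above 0.5 N or contact force between any of the fingers, the arm and right_lever_c2 above 0.5 N or contact force between any of the fingers, the arm and right_lever_c3 above 0.5 N).
It fails at once if a reel is lifted out of its lane (z of any of green_reel, orange_reel in the frame of ramp above 0.12 m).
It fails at once if the orange reel leaves its waiting place (x of orange_reel in the frame of ramp above 0.225 m or x of orange_reel in the frame of ramp below 0.15 m).
It fails at once if the jar, the can, the screwdriver or the grey reel is shifted by more than 15 mm (distance of any of jar, can, screwdriver, grey_reel from where it was at the start of the episode above 0.015 m).
It also fails if it takes over 32 s, if anything falls off the work surface, if the arm or the gripper's body presses on something with over 40 N, if the wrist force passes 120 N, or if a joint passes its speed limit or range.

## Robot

A 6-joint arm with a two-finger parallel gripper is mounted at the origin on the work surface. World frame = base frame: x ahead of the robot, y to its left, z up, the work surface at z = 0. Lengths are in mm, angles in rad, forces in N, time in s.
With the tool pointing down it reaches from about 325 to 775 mm from the base axis. Payload 5.5 kg.
Tool frame: the origin (TCP) lies between the finger pads; the fingertips stand 25 mm ahead of it and the grasp point (between the pads) lies 6 mm ahead of it; x points along the fingers, z is the direction in which the jaws open and shut, and the axes are right-handed (so a half turn about x gives the same grasp; the last joint's range is limited). The gripper opens to 85 mm and grips with 20 to 120 N. Pads are 22 mm wide; open, the fingers measure 114 mm over their backs; the gripper's body (76 mm by 85 mm) begins 54 mm behind the grasp point. The pads swing forward as they close: fully open they stand 13 mm farther back than shut.
Start: joints at [-1.241, 0.091, 1.231, -0, 1.82, -0.057], TCP at [226.337, -555.687, 256.275] pointing down, gripper open.
Joint ranges: [-2.87, 2.87], [-0.86, 2.18], [0.17, 2.46], [-1.51, 4.65], [0.06, 2.69], [-2.65, 2.65]. Speed limits (rad/s): [2.57, 2.57, 3.01, 3.14, 3.14, 3.14].

## Interface

Orientations are given as a 3x3 rotation matrix whose columns are the frame's x, y, z axes.
In Python, from plant import status, optics, r, models gives the robot as it stands. The module is installed in compiled form; this text tells all that it offers.
- The arm moves only by the tool servo_tool, never from a script. Its argument "increments" is a list of rows, each a list of 7 numbers: the shift along the tool's x, y, z in mm, then the turn, a rotation vector about the tool's x, y, z in rad, then the closure, from -1 (fully open) to 1 (shut). A call has 1 to 10 rows; each row shifts and turns the commanded pose from where the row before left it, along the tool's axes as they then stand; what a row does not reach is not made up. A row lasts 1/10 s, in which the tool goes at most 50 mm and 8.59 degrees, less where a joint would pass 70% of its speed; a pose out of reach is approached as far as the arm can. A call is refused whole if a number of a shift passes 50 or a number of a turn 0.15, either way. A call with a gripper value outside its range is refused whole. The fingers move at their own pace and stop on an object; "force" is the grip in N (left out, the last holds). Time passes only in rows, so rows that do not move let the fingers close. It gives the time, the measured TCP pose, the force and the opening at its end, in the units of the state.
- status.read_state(): the state, without advancing time (a new reading comes with each control period).
- optics.snapshot(name): name is "scene" or "top"; returns the picture (384x512x3 uint8, red, green, blue); there is no depth.
- optics.camera_info(name): a dict with "intrinsics" (3x3 intrinsics, pixels), "R" (3x3) and "t" (3): a world point X has camera coordinates R X + t. Camera axes: x right, y down, z forward; pixel columns grow to the right and rows downward; lengths in mm; the calibration is good to about 2 mm. A picture is of the moment at which its call begins. camera_info takes no time and is no camera call.
- r.sign_off(): hands the job in, once; it reports no verdict.
Trained networks look in the newest picture that a camera, given by its name, has taken for a name from the list of things; names that differ only in an ending like _2 or _b are one class to them, and where a whole thing is asked for, a point or a joint stands for the part that bears it (a point fixed in the world has none). Each returns a list of dicts, best first, with "p" (0 to 1); they miss things now and then, are a little off and sometimes report something else, mostly with a low value. They report only what shows in the picture. A call takes as long as a camera call. They do not tell look-alikes from the thing itself.
- models.recognise(camera, target): "rect" ([left, top, width, height] in pixels, round what is visible of it).
- models.outline_of(camera, target): "mask" (384x512 bool, what is visible of it) and "rect" ([left, top, width, height] in pixels, round what is visible of it).
- models.tip_of(camera, target): "uv" ([column, row] in pixels: a listed point, or the origin of a listed thing).
The state is a dict: "time_s": time; "joints": joint angles; "joint_velocities": joint speeds; "effort": joint torques, N m; "tool_pos": TCP position; "orientation": TCP orientation; "wrist_force": force on the tool from outside, world axes, zero at the start; "torque": the same for the moment, N m; "width": opening from 0.0 (shut) to 1.0 (fully open).
Only numpy, scipy, OpenCV 4.12 (cv2) and the standard library are available. Lean on these libraries where they do the work, as an engineer would, in place of code of your own. Each camera call takes 0.05 s, during which the arm holds its last target.

## Working session

There is one attempt and no reset: what is moved stays moved. The work goes in short steps, Python scripts to look and compute and a tool call to move; the robot and the scene stay as the last step left them, time stands still between calls to the robot, and variables do not carry over. Pictures are saved under pics/ and viewed, and the job is handed in when it is done.

Besides the shell and the picture viewer there is one more tool, called as name(argument=value, ...), one argument or row to a line, values as JSON. servo_tool: Moves the arm, as the interface text tells. Its arguments: {"type":"object","properties":{"increments":{"type":"array","items":{"type":"array","items":{"type":"number"}}},"force":{"type":"number"}},"required":["increments"]}

```bash
mkdir -p pics; python3 - <<'E'
from plant import status, optics, r, models
import cv2,numpy as np
for n in ("scene","top"):
    im=optics.snapshot(n); cv2.imwrite(f"pics/{n}0.png",cv2.resize(im[:,:,::-1],(800,600),interpolation=cv2.INTER_CUBIC))
    i=optics.camera_info(n); print(n,i)
    for t in ("green_reel","orange_reel","left_paddle","right_paddle","left_gate","right_gate","jar","can"):
        print(t,[(np.round(d['uv'],1).tolist(),round(d['p'],2)) for d in models.tip_of(n,t)])
s=status.read_state();print({k:np.round(v,3).tolist() for k,v in s.items()})
E
```

```text
scene {'intrinsics': array([[351.40741515,   0.        , 249.8030788 ],
       [  0.        , 351.40741515, 190.40620278],
       [  0.        ,   0.        ,   1.        ]]), 'R': array([[ 0.19629343,  0.98044963,  0.01368995],
       [ 0.51349919, -0.09089237, -0.85326266],
       [-0.83533674,  0.17451963, -0.52130167]]), 't': array([ -98.11161924, -175.62366256, 1231.59012294])}
green_reel [([167.1, 313.1], 0.8), ([319.3, 280.3], 0.76), ([251.2, 210.0], 0.44)]
orange_reel [([294.5, 172.7], 0.93), ([245.2, 190.0], 0.6), ([339.6, 186.8], 0.6)]
left_paddle [([145.7, 158.8], 0.58)]
right_paddle [([147.9, 200.4], 0.96)]
left_gate [([264.7, 190.6], 0.71), ([254.0, 178.2], 0.62)]
right_gate [([264.3, 191.9], 0.57)]
jar [([88.5, 251.2], 0.79)]
can [([241.9, 279.4], 0.9)]
top {'intrinsics': array([[378.97511167,   0.        , 256.88337838],
       [  0.        , 378.97511167, 188.11516344],
       [  0.        ,   0.        ,   1.        ]]), 'R': array([[-0.02445327, -0.99919324,  0.0318577 ],
       [-0.99918371,  0.02340321, -0.03292729],
       [ 0.03215516, -0.03263687, -0.99894989]]
[... 192 characters left out ...]
.8], 0.98), ([175.7, 275.6], 0.71), ([247.5, 208.8], 0.62)]
left_paddle [([350.2, 223.3], 0.9)]
right_paddle [([335.7, 145.2], 0.75)]
left_gate [([231.8, 209.6], 0.65)]
right_gate [([235.5, 181.4], 0.91)]
jar [([383.1, 192.4], 0.85)]
can [([260.0, 137.8], 0.77), ([251.0, 208.8], 0.62), ([329.1, 182.5], 0.24)]
{'time_s': 0.9, 'joints': [-1.241, 0.091, 1.231, -0.0, 1.82, -0.057], 'joint_velocities': [0.0, 0.002, 0.001, 0.0, 0.001, 0.001], 'effort': [0.0, -45.847, -41.81, 0.0, 0.001, -0.0], 'tool_pos': [226.329, -555.704, 256.3], 'orientation': [[-0.0, 0.926, 0.377], [-0.0, 0.377, -0.926], [-1.0, -0.0, 0.0]], 'wrist_force': [0.097, 0.145, -0.186], 'torque': [-0.029, 0.003, 0.0], 'width': 0.999}
```

View pics/scene0.png

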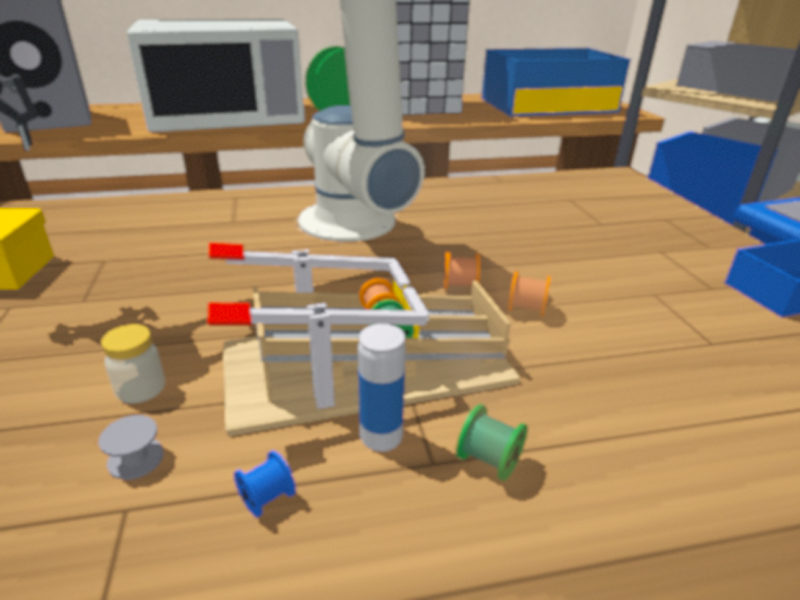

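View pics/top0.png

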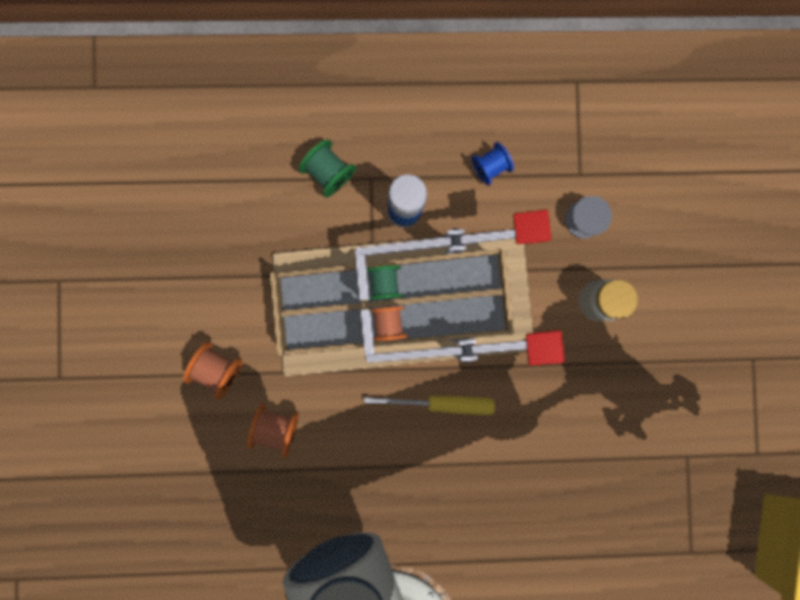

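```bash
cat > h.py <<'E'
import numpy as np,cv2
from plant import status, optics, r, models
def ray(n,uv):
    i=optics.camera_info(n);d=i['R'].T@np.linalg.inv(i['intrinsics'])@np.array([uv[0],uv[1],1.]);return -i['R'].T@i['t'],d
def onz(n,uv,z):
    c,d=ray(n,uv);return c+d*(z-c[2])/d[2]
E
python3 - <<'E'
from h import *
P={}
for n in ("top","scene"):
    im=optics.snapshot(n).astype(int)
    m=((im[...,0]>130)&(im[...,1]<50)&(im[...,2]<50)).astype(np.uint8)
    k,l,st,c=cv2.connectedComponentsWithStats(m)
    for j in range(1,k):
        if st[j,4]>40:
            print(n,c[j].round(1),st[j].tolist(),onz(n,c[j],168).round(1)); P.setdefault(n,[]).append(c[j])
for n,uv,nm in (("top",(245,182),"green~z85"),("top",(248,206.5),"orange")): print(nm,onz(n,uv,88).round(1))
im=optics.snapshot("top"); cv2.imwrite("pics/crop.png",cv2.resize(im[120:250,160:420,::-1],(780,390),interpolation=cv2.INTER_CUBIC))
E
```

```text
top [335.8 142.7] [330, 136, 19, 19, 128] [ 613.5 -194.2  168. ]
scene [144.2 160.3] [135, 156, 20, 9, 167] [ 463.  -215.5  168. ]
scene [146.4 200.5] [133, 194, 27, 14, 326] [ 618.2 -203.7  168. ]
green~z85 [541.9  -8.4  88. ]
orange [487.5 -13.8  88. ]
```

View pics/crop.png

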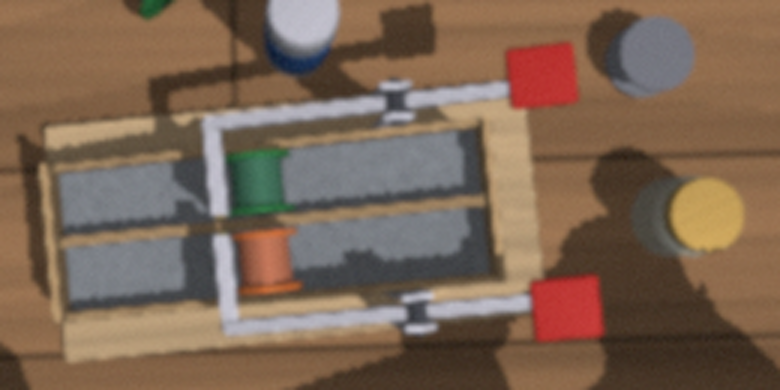

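The crop shows the green reel at crop (258,180), in the upper (far) lane. That lane's lever runs to the upper red paddle at crop (542,75), about px (340.7,145). The orange reel at (265,262) is in the near lane. The other candidates for the green reel are the larger green reel at top px (209,107) and the blue one at (315,104), both loose on the bench. The smaller green one in the ramp is the one meant. Downhill is image-left (world +y), so the far lane is the right lane.

```bash
python3 - <<'E'
from h import *
R=onz("top",(340.7,145),168);L=onz("top",(349.3,223),168)
print(R.round(1),L.round(1),np.linalg.norm(R-L))
yr=(L-R)/np.linalg.norm(L-R); print("yaxis",yr.round(3),"xaxis",(yr[1].round(3),(-yr[0]).round(3)))
# triangulate
for uvt,uvs in (((340.7,145),(146.4,200.5)),((349.3,223),(144.2,160.3))):
    a,d=ray("top",uvt);b,e=ray("scene",uvs);A=np.stack([d,-e],1);s=np.linalg.lstsq(A,b-a,rcond=None)[0];print((a+d*s[0]).round(1),(b+e*s[1]).round(1))
s=status.read_state();p=s['tool_pos'];Rm=np.array(s['orientation'])
print("delta tool", (Rm.T@(np.array([R[0],R[1],p[2]])-p)).round(1))
for n,uv,z in (("top",(376,138),40),("top",(260,125),150),("top",(395,191.5),85)): print(onz(n,uv,z).round(1))
E
```

```text
[ 608.7 -204.1  168. ] [ 450.4 -216.5  168. ] 158.74407956772922
yaxis [-0.997 -0.078  0.   ] xaxis (np.float64(-0.078), np.float64(0.997))
[ 609.4 -205.5  162.7] [ 609.4 -204.9  162.5]
[ 450.  -218.2  162.1] [ 450.  -217.1  161.8]
delta tool [  -0.   486.7 -181.4]
[ 641.9 -322.5   40. ]
[656.  -42.1 150. ]
[ 512.9 -345.5   85. ]
```

servo_tool(
  increments=[
    [0,20,-7,0,0,0,1],
    [0,35,-13,0,0,0,1],
    [0,40,-15,0,0,0,1],
    [0,40,-15,0,0,0,1],
    [0,40,-15,0,0,0,1],
    [0,40,-15,0,0,0,1],
    [0,40,-15,0,0,0,1],
    [0,40,-15,0,0,0,1],
    [0,40,-15,0,0,0,1],
    [0,40,-15,0,0,0,1],
  ],
)

```text
time_s: 2.05
tool_pos: [521.9, -283.2, 256.4]
orientation: [[0.0, 0.926, 0.377], [-0.0, 0.377, -0.926], [-1.0, 0.0, 0.0]]
wrist_force: [1.3, -0.7, -0.6]
width: -0.002
```

```bash
python3 - <<'E'
from h import *
s=status.read_state();p=s['tool_pos'];Rm=np.array(s['orientation'])
print(s['time_s'],p,Rm.round(3).tolist(),s['width'])
print("delta tool", (Rm.T@(np.array([609,-205,p[2]])-p)).round(1))
E
```

```text
2.05 [ 521.92059857 -283.16540557  256.43451395] [[0.0, 0.926, 0.377], [-0.0, 0.377, -0.926], [-1.0, 0.0, 0.0]] -0.0024900518936338944
delta tool [  0.  110.1 -39.5]
```

servo_tool(
  increments=[
    [0,35,-12,0,0,0,1],
    [0,35,-13,0,0,0,1],
    [0,25,-10,0,0,0,1],
    [0,15,-4,0,0,0,1],
    [15,0,0,0,0,0,1],
    [20,0,0,0,0,0,1],
    [10,0,0,0,0,0,1],
  ],
)

```text
time_s: 2.75
tool_pos: [607.4, -207.2, 209.2]
orientation: [[-0.002, 0.926, 0.377], [0.001, 0.377, -0.926], [-1.0, -0.002, -0.002]]
wrist_force: [-0.6, 0.0, 0.4]
width: -0.001
```

```bash
python3 - <<'E'
from h import *
for n in ("scene","top"):
    im=optics.snapshot(n); a=im[100:250,80:340] if n=="scene" else im[110:250,200:430]
    cv2.imwrite(f"pics/{n}1.png",cv2.resize(a[:,:,::-1],None,fx=3,fy=3,interpolation=cv2.INTER_CUBIC))
    i=optics.camera_info(n);p=status.read_state()['tool_pos']-np.array([0,0,25]);c=i['intrinsics']@(i['R']@p+i['t']);print(n,c[:2]/c[2])
print(status.read_state()['tool_pos'])
E
```

```text
scene [143.40125056 189.82914417]
top [344.32771719 144.59005565]
[ 607.07112753 -207.23232353  209.02277801]
```

View pics/scene1.png

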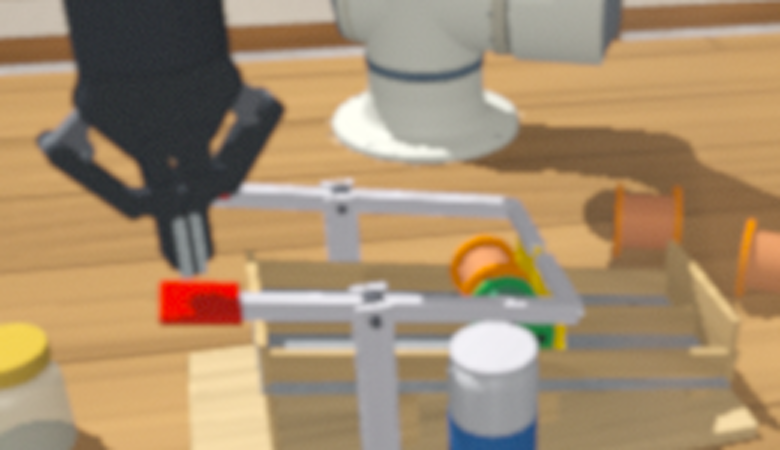

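View pics/top1.png

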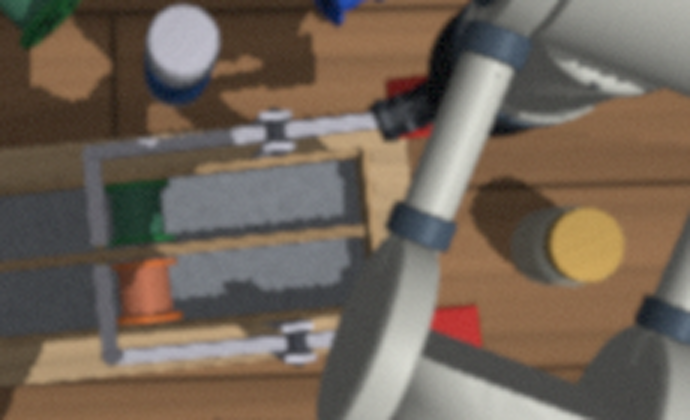

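The scene picture shows the closed fingertips at crop (190,270), centred just above the right paddle at (200,300), with everything else clear. Next I press down.

servo_tool(
  increments=[
    [10,0,0,0,0,0,1],
    [10,0,0,0,0,0,1],
    [10,0,0,0,0,0,1],
    [10,0,0,0,0,0,1],
    [7,0,0,0,0,0,1],
    [3,0,0,0,0,0,1],
    [0,0,0,0,0,0,1],
  ],
)

```text
time_s: 3.55
tool_pos: [608.0, -207.3, 161.2]
orientation: [[0.0, 0.926, 0.377], [-0.001, 0.377, -0.926], [-1.0, 0.0, 0.001]]
wrist_force: [1.2, -4.6, 4.1]
width: 0.001
```

```bash
python3 - <<'E'
from h import *
s=status.read_state();print(s['tool_pos'],s['wrist_force'])
for n in ("scene",):
    im=optics.snapshot(n); a=im[100:250,80:340]
    cv2.imwrite(f"pics/{n}2.png",cv2.resize(a[:,:,::-1],None,fx=3,fy=3,interpolation=cv2.INTER_CUBIC))
E
```

```text
[ 608.02834792 -207.30064817  161.17061929] [ 1.20216471 -4.63106342  4.14425421]
```

View pics/scene2.png

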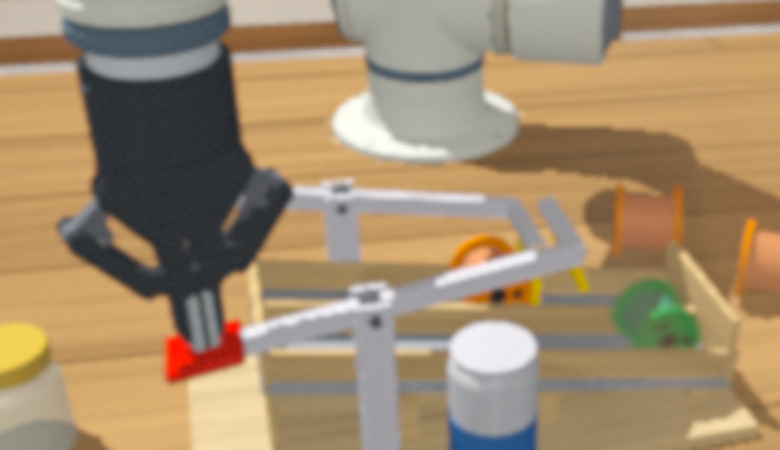

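The gate is lifted, and the green reel has already run to about crop (655,310), near the low end wall. I hold briefly, then release.

servo_tool(
  increments=[
    [0,0,0,0,0,0,1],
    [0,0,0,0,0,0,1],
    [0,0,0,0,0,0,1],
    [0,0,0,0,0,0,1],
    [0,0,0,0,0,0,1],
    [0,0,0,0,0,0,1],
  ],
)

```text
time_s: 4.2
tool_pos: [608.0, -207.0, 161.3]
orientation: [[0.0, 0.926, 0.377], [-0.0, 0.377, -0.926], [-1.0, 0.0, 0.0]]
wrist_force: [0.0, -5.0, 4.5]
width: 0.001
```

servo_tool(
  increments=[
    [-6,0,0,0,0,0,1],
    [-8,0,0,0,0,0,1],
    [-8,0,0,0,0,0,1],
    [-8,0,0,0,0,0,1],
    [-8,0,0,0,0,0,1],
    [-15,0,0,0,0,0,1],
    [-25,0,0,0,0,0,1],
    [-25,0,0,0,0,0,1],
    [0,0,0,0,0,0,1],
    [0,0,0,0,0,0,1],
  ],
)

```text
time_s: 5.2
tool_pos: [608.2, -207.1, 265.1]
orientation: [[0.001, 0.926, 0.377], [-0.001, 0.377, -0.926], [-1.0, 0.001, 0.001]]
wrist_force: [0.1, -0.8, -1.0]
width: 0.001
```

```bash
python3 - <<'E'
from h import *
s=status.read_state();print(s['time_s'],s['tool_pos'],s['wrist_force'])
for n in ("scene","top"):
    im=optics.snapshot(n); a=im[100:350,40:340]
    if n=="top": a=im[90:250,160:430]
    cv2.imwrite(f"pics/{n}3.png",cv2.resize(a[:,:,::-1],None,fx=2.4,fy=2.4,interpolation=cv2.INTER_CUBIC))
E
```

```text
5.2 [ 608.1791097  -207.13692045  265.10063577] [ 0.10540302 -0.81191117 -0.95881081]
```

View pics/scene3.png

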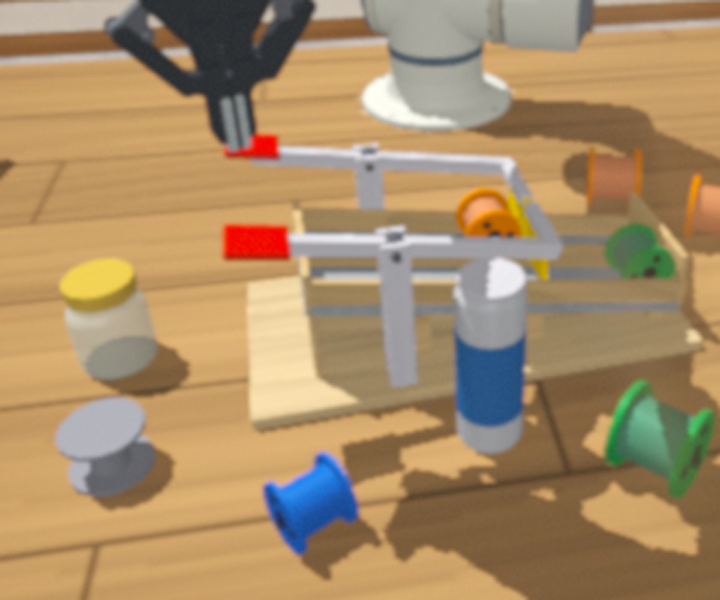

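View pics/top3.png

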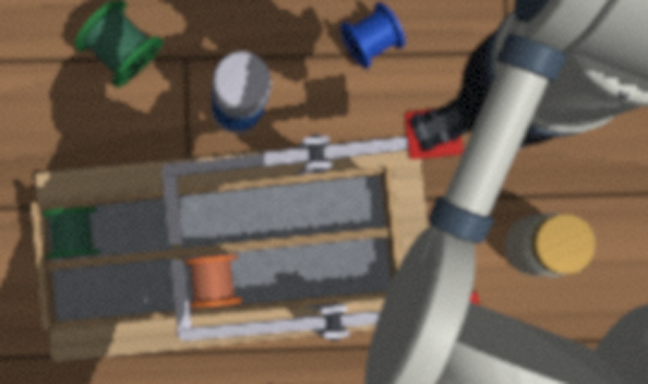

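The green reel is at the low end wall (top crop (72,235)) and the orange reel is still behind its gate ((212,280)). Both levers are back level and the fingers are clear. Handing in.

```bash
python3 -c "
from plant import r
print(r.sign_off())"
```

```text
the job is handed in; nothing more can be done
None
```

The green reel was in the right lane, the one farther from the robot. I pressed that lane's paddle about 30 mm down with the closed fingers and held it until the reel had run out. I then raised the fingers clear and handed in the job about 5 s into the 32 s limit.

- **Reels and gates:** in the last pictures the green reel is against the low end wall, both levers are back level with the gates closed, and the orange reel is still behind its gate.
- **Surroundings:** the jar, can and grey reel looked undisturbed. I did not check the screwdriver at the end because the last crops don't show it, but the fingers went nowhere near it.
- **Forces:** the wrist force was about 7 N while pressing and about 1 N after lifting clear, so nothing was being touched.
- **Not measured:** I judged the lever angle and the green reel being at rest from single pictures. No check failed or disagreed, except that the two cameras together put the paddle tops about 5 mm below the stated 168 mm, which did not matter here.

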